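# Get the vee block out from behind the can and the tin

## Robot

A 6-joint arm with a two-finger parallel gripper is mounted at the origin on the work surface. World frame = base frame: x ahead of the robot, y to its left, z up, the work surface at z = 0. Lengths are in mm, angles in degrees, forces in N, time in s.
With the tool pointing down it reaches from about 300 to 875 mm from the base axis. Payload 6.4 kg.
Tool frame: the origin (TCP) lies between the finger pads; the fingertips stand 19 mm ahead of it and the grasp point (between the pads) is the TCP (bot.finger_overhang is the distance from the TCP to the fingertips, in mm); z points along the fingers, y is the line along which they close (so a half turn about z gives the same grasp; the last joint's range is limited). The gripper opens to 85 mm and grips with 20 to 120 N. Pads are 22 mm wide; open, the fingers measure 114 mm over their backs; the gripper's body (76 mm by 85 mm) begins 54 mm behind the grasp point. The pads swing forward as they close: fully open they stand 13 mm farther back than shut.
Start: joints at [-87.451, 10.359, 92.074, -0, 77.567, -11.82], TCP at [142.718, -557.021, 250.288] pointing down, gripper open.
Joint ranges: [-171.53, 171.53], [-51.25, 118.39], [17.06, 147.69], [-65.23, 245.23], [0, 150.52], [-178.68, 178.68]. Speed limits (degrees/s): [147.25, 147.25, 172.46, 180, 180, 180].

## Interface

Orientations are given as [roll, pitch, yaw] about the fixed x, y, z axes, in that order (R = Rz(yaw) Ry(pitch) Rx(roll)).
In Python, from station import telemetry, eyes, bot gives the robot as it stands.
- The arm moves only by the shell command python3 -m creep 'ROWS' [FORCE]. ROWS is JSON, a list of rows, each a list of 7 numbers: the shift along the tool's x, y, z in m, then the turn, a rotation vector about the tool's x, y, z in degrees, then the gripper command: -1 is shut, 1 is fully open, values between are in proportion. In form: [[dx, dy, dz, rx, ry, rz, hand], ...]. A call has exactly 10 rows; each row shifts and turns the commanded pose from where the row before left it, along the tool's axes as they then stand; what a row does not reach is not made up. A row lasts 1/10 s, in which the tool goes at most 50 mm and 8.59 degrees, less where a joint would pass 70% of its speed; a pose out of reach is approached as far as the arm can. A call is refused whole if a number of a shift passes 0.05 or a number of a turn 8.59, either way. A call with a gripper value outside its range is refused whole. The fingers move at their own pace and stop on an object; FORCE is the grip in N (left out, the last holds). Time passes only in rows, so rows that do not move let the fingers close, or fill a call up. It gives the time, the measured TCP pose, the force, the opening and the grip force at its end, in the units of the state.
- telemetry.get_obs(): the state, without advancing time (a new reading comes with each control period).
- eyes.capture(name): name is "side" or "top" or "wrist"; returns (picture, depth): 420x560x3 uint8, red, green, blue; 420x560 float32, mm along the optical axis (not along the pixel's ray), 0 where there is no reading.
- eyes.calibration(name): a dict with "intrinsics" (3x3 intrinsics, pixels), "world_to_cam" (4x4, takes a point from world to camera coordinates); the wrist camera has in their place "hand_eye" (4x4, takes a point from camera to tool coordinates, whose origin is the TCP and whose axes are the flange's). Camera axes: x right, y down, z forward; pixel columns grow to the right and rows downward; lengths in mm; the calibration is good to about 2 mm. The wrist camera is an equidistant fisheye: a pixel r from the principal point sees the ray r / f radians off the axis. A picture is of the moment at which its call begins: read the wrist's pose just before it. calibration takes no time and is no camera call.
- bot.job_done(): hands the job in; it is judged then, once.
The state is a dict: "time_s": time; "joints": joint angles; "qd": joint speeds; "effort": joint torques, N m; "ee_pos": TCP position; "tool_rot": TCP orientation; "ft_force": force on the tool from outside, world axes, zero at the start; "ft_torque": the same for the moment, N m; "gripper_width": finger opening in mm; "finger_force": force on a finger pad.
Only numpy, scipy, OpenCV 4.12 (cv2) and the standard library are available. Lean on these libraries where they do the work, as an engineer would, in place of code of your own. Each camera call takes 0.05 s, during which the arm holds its last target. There are 200 camera calls.

## Task

The steel vee block at the back of the grey tool tray is boxed in by a spray can and an oil tin: first stand both of them upright on the green side mat, letting go of them, then set the vee block in the middle of the dark bench plate, groove up and running along the plate's long side, and leave it there. Only then put the can and the tin back upright on their own rubber pads in the tray, the round can centred on the round pad and the tin centred on the rectangular pad, turned square with it. Knock nothing over, and leave the screwdriver, the tape roll and the mug where they are.

Things in the scene. Friction and masses are not known exactly. Their poses are not given: they have to be found in the camera images.
- can_mid (a point): Spray can, aluminium with a white cap, loose, upright: body 52 mm in diameter up to 76 mm, narrowing to a cap 35 mm in diameter, 105 mm high overall, about 0.25 kg. This point is on its axis, half-way up (52.5 mm above its foot). z is up. Grip it round the body, 45 to 70 mm above the foot; its own height leaves little room under a gripper's palm if it is gripped lower.
- tin_mid (a point): Oil tin, a bare steel box, loose, upright: 42 mm along its x, 64 mm along its y, 80 mm high, with a 15 mm high black cap 18 mm in diameter on top, 16 mm from the middle towards +y (95 mm high overall), about 0.3 kg. This point is the centre of the steel box, 40 mm above its foot. z is up. Grip it across the 42 mm (along its x), 50 to 70 mm above the foot.
- vee_mid (a point): Vee block, steel, loose: 80 mm along its x, 40 mm along its y, 38 mm high, about 0.75 kg, with a V-shaped groove (28 mm wide, 14 mm deep) in the top along its x. This point is its centre, 19 mm above its underside. z is up. It stands on the tray floor, between and a little behind the can and the tin. Grip it across the 40 mm (along its y), 20 to 28 mm above its underside; there is room for the fingers only once the can and the tin are away.
- round_pad_top (a point): Round black rubber pad in the tray, home of the can: 76 mm in diameter, 3 mm thick, fixed. This point is the centre of its top. z is up.
- rect_pad_top (a point): Rectangular black rubber pad in the tray, home of the tin: 62 mm along its x, 84 mm along its y, 3 mm thick, fixed; the tin's 64 mm side goes along its y, either way round. This point is the centre of its top. z is up.
- mat_top (a point): Green side mat, stiff plastic, fixed: 220 mm along its x, 130 mm along its y, 4 mm thick. This point is the centre of its top. z is up. It is big enough for the can and the tin side by side along its x.
- plate_top (a point): Dark steel bench plate, fixed: 150 mm along its x (long side), 110 mm along its y, 20 mm thick. This point is the centre of its top. z is up.
- driver: Bystander, not to be moved: screwdriver with a yellow handle, 190 mm long, lying on the bench between the robot and the tray. Origin near its middle, on the bench.
- tape: Bystander, not to be moved: roll of paper tape, 96 mm in diameter, 25 mm high, lying beyond the tray. Origin at the centre of its underside.
- mug: Bystander, not to be moved: white mug, 80 mm in diameter, 90 mm high, standing beyond the tray. Origin at the centre of its underside.

How it is judged:
By the outcome, as a careful person would: the job done as asked, in the order asked, and still so for the second after the job is handed in, with the robot touching nothing.
It also fails if it takes over 131 s, if anything falls off the work surface, if the arm or the gripper's body presses on something with over 40 N, if the wrist force passes 120 N, or if a joint passes its speed limit or range.

## Working session

There is one attempt and no reset: what is moved stays moved. The work goes in short steps, Python scripts to look and compute and a shell command to move; the robot and the scene stay as the last step left them, time stands still between calls to the robot, and variables do not carry over. Pictures are saved under pics/ and viewed, at most 14 in all, crops included, and the job is handed in when it is done.

```bash
ls; mkdir -p pics
python3 - <<'E'
from station import telemetry, eyes, bot
import cv2,numpy as np
print(telemetry.get_obs())
for n in ["side","top"]:
    p,d=eyes.capture(n); cv2.imwrite(f"pics/{n}0.png",p[:,:,::-1]); np.savez(f"{n}0.npz",p=p,d=d)
    c=eyes.calibration(n); print(n,c)
print(eyes.calibration("wrist"))
E
```

```text
pics
{'time_s': 0.0, 'joints': array([-8.74522068e+01,  1.04002212e+01,  9.21331499e+01,  8.83417881e-04,
        7.75672520e+01, -1.18189448e+01]), 'qd': array([ 0.09035776, -0.07217622, -0.06123499,  0.0128736 ,  0.03675247,
        0.044704  ]), 'effort': array([ 1.81745701e-03, -4.44867289e+01, -3.51332831e+01, -2.18539776e-04,
        9.15440643e-03, -2.62585473e-05]), 'ee_pos': array([ 142.68221555, -556.47108189,  249.3879376 ]), 'tool_rot': array([-1.79901687e+02, -2.14536657e-02,  1.43665287e+01]), 'ft_force': array([ 0.70607023,  0.30647577, -0.14605241]), 'ft_torque': array([ 0.00792482, -0.04346603, -0.03321384]), 'finger_force': 0.0, 'gripper_width': 85.375301365132}
side {'intrinsics': array([[397.28650627,   0.        , 278.73118348],
       [  0.        , 397.28650627, 206.06672348],
       [  0.        ,   0.        ,   1.        ]]), 'world_to_cam': array([[ 9.70242362e-01, -2.41742254e-01,  1.38000879e-02,
        -5.63075246e+02],
       [-1.38245737e-01, -5.99843400e-01, -7.88083760e-01,
         1.34435975e+02],
       [ 1.98791036e-01,  7.62724445e-01, -6.15413
[... 477 characters left out ...]
02],
       [ 1.68815497e-01, -2.99904183e-02, -9.85191303e-01,
         7.67070824e+02],
       [ 0.00000000e+00,  0.00000000e+00,  0.00000000e+00,
         1.00000000e+00]])}
{'intrinsics': array([[325.1922621 ,   0.        , 274.84401661],
       [  0.        , 325.1922621 , 209.34534019],
       [  0.        ,   0.        ,   1.        ]]), 'hand_eye': array([[-1.28875513e-03, -9.56207483e-01, -2.92686842e-01,
         7.41559448e+01],
       [ 9.99999041e-01, -1.08412620e-03, -8.61344858e-04,
        -4.28945856e-01],
       [ 5.06314925e-04, -2.92687672e-01,  9.56207964e-01,
        -1.24501818e+02],
       [ 0.00000000e+00,  0.00000000e+00,  0.00000000e+00,
         1.00000000e+00]])}
```

View pics/side0.png

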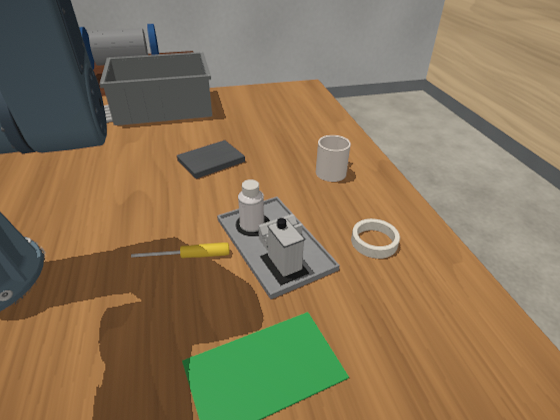

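View pics/top0.png

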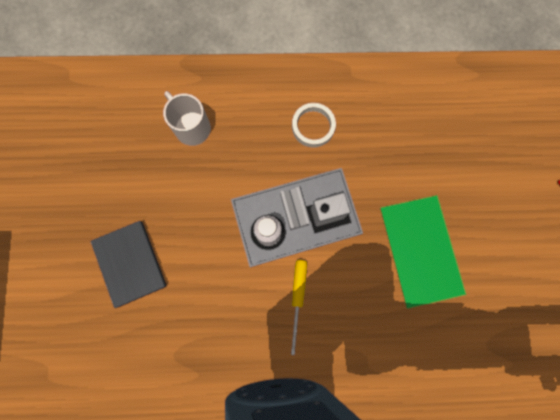

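Side: can at (251,205), tin at (286,245), vee between and behind them, mat at (265,368), plate at (211,158). Top: can cap (267,228), tin (330,208), vee (295,207), mat (422,250), plate (128,263), driver (298,300).

```bash
cat > h.py <<'E'
import numpy as np,cv2
from station import telemetry, eyes, bot
def load(n):
    f=np.load(f"{n}.npz"); return f["p"],f["d"]
def cloud(n,d):
    c=eyes.calibration(n);K=c["intrinsics"];T=np.linalg.inv(c["world_to_cam"])
    v,u=np.mgrid[:d.shape[0],:d.shape[1]]
    P=np.stack([(u-K[0,2])/K[0,0]*d,(v-K[1,2])/K[1,1]*d,d],-1)
    return P@T[:3,:3].T+T[:3,3]
def ray(n,uv,z):
    c=eyes.calibration(n);K=c["intrinsics"];T=np.linalg.inv(c["world_to_cam"])
    uv=np.atleast_2d(uv).astype(float)
    r=np.c_[(uv-K[[0,1],[2,2]])/K[0,0],np.ones(len(uv))]@T[:3,:3].T;o=T[:3,3]
    return o[:2]+r[:,:2]*((z-o[2])/r[:,2])[:,None]
def rect(xy):
    (c,(w,h),a)=cv2.minAreaRect(np.float32(xy)); 
    if w<h: w,h,a=h,w,a-90
    return np.round([*c,w,h,(a+90)%180-90],1)   # long axis angle
def big(m):
    n,l,s,_=cv2.connectedComponentsWithStats(m.astype(np.uint8)); 
    return l==1+np.argmax(s[1:,4])
def outline(n,m,z):
    c=max(cv2.findContours(m.astype(np.uint8),0,1)[0],key=cv2.contourArea)[:,0]
    return ray(n,c,z)
E
python3 - <<'E'
from h import *
p,d=load("top0");P=cloud("top",d);x,y,z=P[...,0],P[...,1],P[...,2]
hsv=cv2.cvtColor(p,cv2.COLOR_RGB2HSV);H,S,V=cv2.split(hsv)
print("bench z",np.median(z[150:180,380:420]))
g=big((H>50)&(H<75)&(S>150));print("mat",rect(outline("top",g,4)),np.median(z[g]))
box=np.zeros(g.shape,bool);box[215:312,85:172]=1
k=big(box&(S<110)&(V<90));print("plate",rect(outline("top",k,20)),np.median(z[k]),z[k].std())
t=np.zeros(g.shape,bool);t[165:270,228:365]=1
print("tray floor z",np.median(z[200:215,245:260]),"rim",np.median(z[237:240,252:254]))
tr=big(t&(S<80));print("tray",rect(outline("top",tr,8)))
hh=z[t&(S<90)];print(np.histogram(hh,bins=np.arange(-4,120,4)))
for nm,lo,hi,b in [("cantop",100,118,(228,290)),("tintop",75,88,(300,365)),("vee",33,46,(278,312)),("tincap",90,105,(300,365))]:
    m=t&(z>lo)&(z<hi);m[:,:b[0]]=0;m[:,b[1]:]=0;m=big(m)
    zz=np.median(z[m]);print(nm,m.sum(),zz,rect(outline("top",m,zz)),x[m].mean(),y[m].mean())
cv2.imwrite("pics/c.png",cv2.resize(p[165:270,228:365,::-1],None,fx=5.5,fy=5.5,interpolation=cv2.INTER_CUBIC))
E
```

```text
bench z 0.09736316695165215
mat [ 480.8 -302.5  217.3  128.6   11.2] 4.124020945939151
plate [468.4 314.1 146.7 109.7  22. ] 19.108295693523587 44.45013962407293
tray floor z 5.468945944238271 rim 9.852455811233824
tray [560.3 -34.7 251.4 151.2 -74.9]
(array([  38,  593, 3644,  910,  568,   71,   29,   19,   89,  174,  169,
        277,  123,   11,   19,   15,   19,   16,   18,   14,   11,   39,
        324,  539,   36,    5,   38,   30,   48,  209]), array([ -4,   0,   4,   8,  12,  16,  20,  24,  28,  32,  36,  40,  44,
        48,  52,  56,  60,  64,  68,  72,  76,  80,  84,  88,  92,  96,
       100, 104, 108, 112, 116]))
cantop 272 113.3425162413613 [524.   25.9  33.9  33.6  -1.2] 523.3312995608923 26.047866767590396
tintop 36 87.45588849352595 [ 557.3 -129.7   24.7   15.5  -34.1] 557.3887648895629 -128.8723717647173
vee 625 41.1564192481643 [573.1 -30.3  81.2  40.7  14.1] 572.7435895100831 -30.47548081845663
tincap 76 102.78679238067866 [559.4 -87.5  30.7  19.5  88.7] 559.9715379359554 -85.22152034242623
```

View pics/c.png

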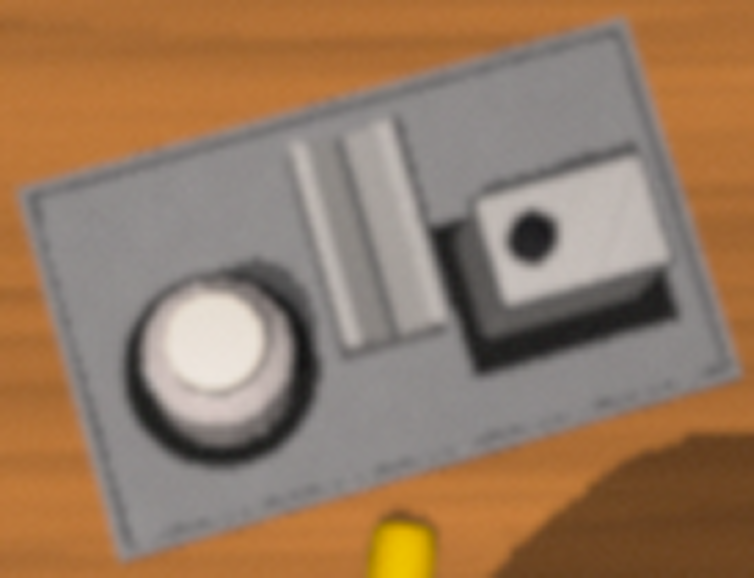

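Crop shows the can (cap at crop (215,345)), vee to its right running roughly along x, and the tin with its cap toward the vee, not quite square on its pad.

Run:
```python
from h import *
p,d=load("top0");P=cloud("top",d);z=P[...,2]
t=np.zeros(z.shape,bool);t[165:270,300:365]=1
m=big(t&(z>81)&(z<96));o=outline("top",m,88);print("tin",m.sum(),rect(o),np.median(z[m]))
p,d=load("side0");P=cloud("side",d);z=P[...,2];x,y=P[...,0],P[...,1]
tr=(x>440)&(x<680)&(y>-180)&(y<100)
for nm,lo,hi,zz,c in [("cantop",107,122,113,y>-10),("tintop",82,95,88,y<-45)]:
    m=big(tr&c&(z>lo)&(z<hi));print(nm,m.sum(),np.median(z[m]),rect(outline("side",m,zz)))
hsv=cv2.cvtColor(p,cv2.COLOR_RGB2HSV);H,S,V=cv2.split(hsv)
print("mat side",rect(outline("side",big((H>50)&(H<75)&(S>150)),4)))
b=(x>350)&(x<600)&(y>200)&(y<420)&(z>16)&(z<25);b=big(b);print("plate side",rect(outline("side",b,20)))
p,d=load("top0");P=cloud("top",d);x,y,z=P[...,0],P[...,1],P[...,2]
b=(x>350)&(x<600)&(y>200)&(y<420)&(z>14)&(z<25);b=big(b);print("plate top",rect(outline("top",b,20)))
s=telemetry.get_obs();print(s["ee_pos"],s["tool_rot"])
```

```text
tin 641 [ 564.  -100.8   65.4   42.8  -75.8] 88.61797184810541
cantop 173 113.36346272027862 [525.3  21.8  41.8  32.   80.2]
tintop 581 88.61169728247324 [ 564.9 -103.9   69.8   45.8  -74.9]
mat side [ 482.  -303.1  218.   129.4   11. ]
plate side [469.5 312.2 149.2 113.2  21.8]
plate top [467.8 315.7 149.5 110.4  21.9]
[ 142.71325288 -556.54830443  249.47798937] [-1.79913412e+02 -2.04188145e-02  1.43726128e+01]
```

```bash
cat > go.py <<'E'
import sys
from h import *
from scipy.spatial.transform import Rotation as R
s=telemetry.get_obs();q=R.from_euler("xyz",s["tool_rot"],degrees=True)
print("t",round(s["time_s"],2),"pos",s["ee_pos"].round(1),"rot",s["tool_rot"].round(2),"w",round(s["gripper_width"],1),"ff",round(s["finger_force"],1),"F",s["ft_force"].round(1))
a=sys.argv[1:]
while len(a)>=4:
    t=np.array(a[:3],float);print("to",a[:4],"shift mm",(q.inv().apply(t-s["ee_pos"])).round(1),"turn",(q.inv()*R.from_euler("xyz",[180,0,float(a[3])],degrees=True)).as_rotvec(degrees=True).round(2));a=a[4:]
E
python3 -m creep '[[0,0,0,0,0,-8,1],[0,0,0,0,0,-8,1],[0,0,0,0,0,-8,1],[0,0,0,0,0,-8,1],[0,0,0,0,0,-8,1],[0,0,0,0,0,-8,1],[0,0,0,0,0,-8,1],[0,0,0,0,0,-8,1],[0,0,0,0,0,-8,1],[0,0,0,0,0,-8,1]]' 50
python3 go.py 564 -101.5 200 104.4
```

```text
time_s: 1.1
ee_pos: [142.7, -556.7, 249.7]
tool_rot: [180.0, -0.1, 94.7]
ft_force: [0.2, -0.8, 0.5]
gripper_width: 85.4
finger_force: 0.0
t 1.1 pos [ 142.7 -556.7  249.7] rot [ 1.80e+02 -6.00e-02  9.47e+01] w 85.4 ff 0.0 F [ 0.2 -0.8  0.5]
to ['564', '-101.5', '200', '104.4'] shift mm [419.1 457.2  50.2] turn [ 0.01 -0.06 -9.7 ]
```

```bash
python3 -m creep '[[0.023,0.025,0,0,0,0,1],[0.023,0.025,0,0,0,0,1],[0.023,0.025,0,0,0,0,1],[0.023,0.025,0,0,0,0,1],[0.023,0.025,0,0,0,0,1],[0.023,0.025,0,0,0,0,1],[0.023,0.025,0,0,0,0,1],[0.023,0.025,0,0,0,0,1],[0.023,0.025,0,0,0,0,1],[0.023,0.025,0,0,0,0,1]]' >/dev/null
python3 -m creep '[[0.023,0.025,0,0,0,0,1],[0.023,0.025,0,0,0,0,1],[0.023,0.025,0,0,0,0,1],[0.023,0.025,0,0,0,0,1],[0.023,0.025,0,0,0,0,1],[0.023,0.025,0,0,0,0,1],[0.023,0.025,0,0,0,-4.8,1],[0,0,0.02,0,0,-4.8,1],[0,0,0.02,0,0,0,1],[0,0,0,0,0,0,1]]' >/dev/null
python3 go.py 564 -101.5 200 104.4 564 -101.5 66 104.4
python3 - <<'E'
from h import *
p,d=eyes.capture("wrist");cv2.imwrite("pics/w1.png",p[:,:,::-1]);np.savez("w1.npz",p=p,d=d)
E
```

```text
t 3.1 pos [ 534.8 -133.4  206.9] rot [-179.71   -0.24  104.  ] w 85.4 ff 0.0 F [-0.3  0.1  0.5]
to ['564', '-101.5', '200', '104.4'] shift mm [23.9 36.1  6.8] turn [-0.29 -0.25 -0.4 ]
to ['564', '-101.5', '66', '104.4'] shift mm [ 23.3  36.8 140.8] turn [-0.29 -0.25 -0.4 ]
```

View pics/w1.png

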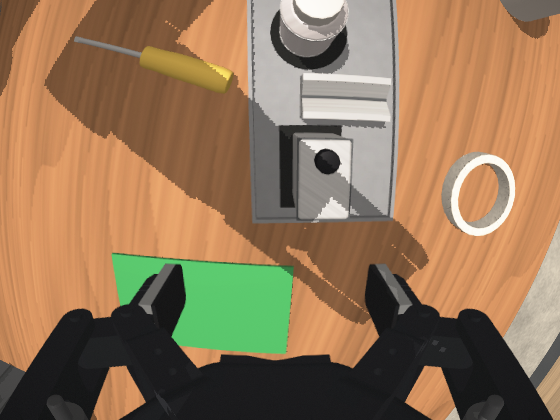

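The wrist view shows the tin top at about (325,180), the vee at (347,98) and the can at (314,20), all inside the fingers' field.

```bash
cat >> h.py <<'E'
from scipy.spatial.transform import Rotation as R
def wcloud(d,pos,rot):
    c=eyes.calibration("wrist");K=c["intrinsics"];T=c["hand_eye"]
    v,u=np.mgrid[:d.shape[0],:d.shape[1]];a=(u-K[0,2])/K[0,0];b=(v-K[1,2])/K[1,1]
    r=np.hypot(a,b)+1e-9;s=np.tan(np.minimum(r,1.4))/r
    P=np.stack([a*s*d,b*s*d,d],-1)@T[:3,:3].T+T[:3,3]
    return P@R.from_euler("xyz",rot,degrees=True).as_matrix().T+pos
def wsnap(name):
    s=telemetry.get_obs();p,d=eyes.capture("wrist")
    cv2.imwrite(f"pics/{name}.png",p[:,:,::-1]);np.savez(f"{name}.npz",p=p,d=d)
    return p,wcloud(d,s["ee_pos"],s["tool_rot"])
def edge(m,P):
    c=max(cv2.findContours(m.astype(np.uint8),0,1)[0],key=cv2.contourArea)[:,0]
    return P[c[:,1],c[:,0],:2]
E
python3 - <<'E'
from h import *
f=np.load("w1.npz");s=telemetry.get_obs();P=wcloud(f["d"],s["ee_pos"],s["tool_rot"]);x,y,z=P[...,0],P[...,1],P[...,2]
tr=(x>440)&(x<680)&(y>-180)&(y<100)
for nm,lo,hi,c in [("tin",80,95,y<-45),("vee",34,48,(y>-90)&(y<0)),("cap",106,120,y>-10)]:
    m=big(tr&c&(z>lo)&(z<hi));print(nm,m.sum(),np.median(z[m]),rect(edge(m,P)))
E
python3 go.py 564 -101.5 150 104.4
```

```text
tin 4070 91.5026435043525 [ 565.5 -101.2   65.4   42.9  -76. ]
vee 3698 43.36698999114792 [574.7 -30.2  80.8  40.6  14. ]
cap 916 116.19315215827409 [527.   17.1  34.7  16.2  11.9]
t 3.15 pos [ 535.6 -134.1  208.7] rot [-1.7982e+02 -1.5000e-01  1.0397e+02] w 85.1 ff 0.0 F [-0.6  0.  -0.2]
to ['564', '-101.5', '150', '104.4'] shift mm [24.6 35.6 58.6] turn [-0.18 -0.15 -0.43]
```

```bash
python3 -m creep '[[0.005,0.007,0.01,0,0,0,1],[0.005,0.007,0.01,0,0,0,1],[0.005,0.007,0.01,0,0,0,1],[0.005,0.007,0.01,0,0,0,1],[0.0045,0.008,0.01,0,0,0,1],[0,0,0.01,0,0,0,1],[0,0,0,0,0,0,1],[0,0,0,0,0,0,1],[0,0,0,0,0,0,1],[0,0,0,0,0,0,1]]' >/dev/null
python3 go.py 564.5 -101.3 66 104.1
```

```text
t 4.15 pos [ 566.  -102.7  151. ] rot [1.7995e+02 4.0000e-02 1.0395e+02] w 85.2 ff 0.0 F [-0.2 -0.7  0.3]
to ['564.5', '-101.3', '66', '104.1'] shift mm [ 1.8 -1.2 85. ] turn [ 0.05  0.04 -0.15]
```

```bash
python3 -m creep '[[0.0018,-0.0012,0.01,0,0,0,1],[0,0,0.012,0,0,0,1],[0,0,0.012,0,0,0,1],[0,0,0.012,0,0,0,1],[0,0,0.012,0,0,0,1],[0,0,0.012,0,0,0,1],[0,0,0.01,0,0,0,1],[0,0,0.005,0,0,0,1],[0,0,0,0,0,0,1],[0,0,0,0,0,0,1]]' |grep -E "pos|force"
python3 -m creep '[[0,0,0,0,0,0,-0.2],[0,0,0,0,0,0,-0.2],[0,0,0,0,0,0,-0.2],[0,0,0,0,0,0,-0.2],[0,0,0,0,0,0,-0.2],[0,0,0,0,0,0,-0.2],[0,0,0,0,0,0,-0.2],[0,0,0,0,0,0,-0.2],[0,0,0,0,0,0,-0.2],[0,0,0,0,0,0,-0.2]]' 50
python3 go.py 564.5 -101.3 66 104.1
```

```text
ee_pos: [564.4, -101.0, 65.5]
ft_force: [0.8, -0.9, -0.2]
finger_force: 0.0
time_s: 6.15
ee_pos: [564.5, -101.0, 65.9]
tool_rot: [180.0, 0.0, 104.0]
ft_force: [0.2, 0.8, 6.2]
gripper_width: 41.7
finger_force: 51.0
t 6.15 pos [ 564.5 -101.    65.9] rot [1.7996e+02 3.0000e-02 1.0397e+02] w 41.7 ff 51.0 F [0.2 0.8 6.2]
to ['564.5', '-101.3', '66', '104.1'] shift mm [-0.3 -0.1 -0.1] turn [ 0.04  0.03 -0.13]
```

```bash
python3 -m creep '[[0,0,-0.003,0,0,0,-0.2],[0,0,-0.006,0,0,0,-0.2],[0,0,-0.012,0,0,0,-0.2],[0,0,-0.012,0,0,0,-0.2],[0,0,-0.012,0,0,0,-0.2],[0,0,-0.012,0,0,0,-0.2],[0,0,-0.012,0,0,0,-0.2],[0,0,-0.006,0,0,0,-0.2],[0,0,0,0,0,0,-0.2],[0,0,0,0,0,0,-0.2]]'
python3 go.py 420.6 -314.8 100 104
```

```text
time_s: 7.15
ee_pos: [563.9, -100.8, 140.1]
tool_rot: [-180.0, -0.0, 104.0]
ft_force: [-1.1, 0.3, -4.5]
gripper_width: 41.4
finger_force: 50.9
t 7.15 pos [ 563.9 -100.8  140.1] rot [-1.7998e+02 -1.0000e-02  1.0397e+02] w 41.4 ff 50.9 F [-1.1  0.3 -4.5]
to ['420.6', '-314.8', '100', '104'] shift mm [-173.1 -190.7   40.1] turn [-0.02 -0.01 -0.03]
```

```bash
python3 -m creep '[[-0.009,-0.010,0,0,0,0,-0.2],[-0.02,-0.02,0,0,0,0,-0.2],[-0.022,-0.025,0,0,0,0,-0.2],[-0.022,-0.025,0,0,0,0,-0.2],[-0.022,-0.025,0,0,0,0,-0.2],[-0.022,-0.025,0,0,0,0,-0.2],[-0.022,-0.025,0,0,0,0,-0.2],[-0.02,-0.02,0,0,0,0,-0.2],[-0.01,-0.011,0,0,0,0,-0.2],[-0.004,-0.005,0,0,0,0,-0.2]]' >/dev/null
python3 -m creep '[[0,0,0.01,0,0,0,-0.2],[0,0,0.01,0,0,0,-0.2],[0,0,0.01,0,0,0,-0.2],[0,0,0.01,0,0,0,-0.2],[0,0,0,0,0,0,-0.2],[0,0,0,0,0,0,-0.2],[0,0,0,0,0,0,-0.2],[0,0,0,0,0,0,-0.2],[0,0,0,0,0,0,-0.2],[0,0,0,0,0,0,-0.2]]' 
python3 go.py 420.6 -314.8 62.5 104
```

```text
time_s: 9.15
ee_pos: [420.6, -315.0, 100.6]
tool_rot: [180.0, 0.0, 104.0]
ft_force: [-0.3, -0.4, -2.5]
gripper_width: 41.6
finger_force: 51.3
t 9.15 pos [ 420.6 -315.   100.6] rot [1.7998e+02 3.0000e-02 1.0396e+02] w 41.6 ff 51.3 F [-0.3 -0.4 -2.5]
to ['420.6', '-314.8', '62.5', '104'] shift mm [ 0.3  0.  38.1] turn [ 0.02  0.03 -0.04]
```

```bash
python3 -m creep '[[0,0,0.008,0,0,0,-0.2],[0,0,0.008,0,0,0,-0.2],[0,0,0.008,0,0,0,-0.2],[0,0,0.006,0,0,0,-0.2],[0,0,0.004,0,0,0,-0.2],[0,0,0.002,0,0,0,-0.2],[0,0,0.001,0,0,0,-0.2],[0,0,0.001,0,0,0,-0.2],[0,0,0,0,0,0,-0.2],[0,0,0,0,0,0,-0.2]]' | tee /dev/stderr | tail -0
python3 go.py 420.6 -314.8 62 104
```

```text
t 10.15 pos [ 420.7 -315.    62.6] rot [1.7999e+02 3.0000e-02 1.0397e+02] w 41.7 ff 51.4 F [ 0.  -0.4 -2.8]
to ['420.6', '-314.8', '62', '104'] shift mm [ 0.2 -0.   0.6] turn [ 0.01  0.03 -0.03]
```

```bash
python3 -m creep '[[0,0,0.0005,0,0,0,-0.2],[0,0,0.0005,0,0,0,-0.2],[0,0,0.0003,0,0,0,-0.2],[0,0,0,0,0,0,-0.2],[0,0,0,0,0,0,0.2],[0,0,0,0,0,0,0.5],[0,0,0,0,0,0,1],[0,0,0,0,0,0,1],[0,0,0,0,0,0,1],[0,0,0,0,0,0,1]]'
python3 -m creep '[[0,0,-0.005,0,0,0,1],[0,0,-0.012,0,0,0,1],[0,0,-0.015,0,0,0,1],[0,0,-0.018,0,0,0,1],[0,0,-0.018,0,0,0,1],[0,0,-0.018,0,0,0,1],[0,0,-0.018,0,0,0,1],[0,0,-0.01,0,0,0,1],[0,0,0,0,0,0,1],[0,0,0,0,0,0,1]]' >/dev/null
python3 go.py 524.5 23.5 170 104
```

```text
time_s: 11.15
ee_pos: [420.5, -314.9, 61.0]
tool_rot: [180.0, 0.0, 104.0]
ft_force: [0.1, -0.5, -0.4]
gripper_width: 85.2
finger_force: 0.0
t 12.15 pos [ 420.4 -314.7  174.9] rot [180.     0.   103.97] w 85.3 ff 0.0 F [0.3 0.  0.2]
to ['524.5', '23.5', '170', '104'] shift mm [303.1 182.7   4.9] turn [ 0.    0.   -0.03]
```

```bash
python3 -m creep '[[0.012,0.009,0,0,0,0,1],[0.025,0.019,0,0,0,0,1],[0.03,0.022,0,0,0,0,1],[0.03,0.022,0,0,0,0,1],[0.03,0.022,0,0,0,0,1],[0.03,0.022,0,0,0,0,1],[0.03,0.022,0,0,0,0,1],[0.03,0.022,0,0,0,0,1],[0.015,0.014,0,0,0,0,1],[0.006,0.007,0,0,0,0,1]]' >/dev/null
python3 -m creep '[[0,0,0,0,0,0,1],[0,0,0,0,0,0,1],[0,0,0,0,0,0,1],[0,0,0,0,0,0,1],[0,0,0,0,0,0,1],[0,0,0,0,0,0,1],[0,0,0,0,0,0,1],[0,0,0,0,0,0,1],[0,0,0,0,0,0,1],[0,0,0,0,0,0,1]]' >/dev/null
python3 - <<'E'
from h import *
p,P=wsnap("w2");x,y,z=P[...,0],P[...,1],P[...,2]
tr=(x>440)&(x<680)&(y>-180)&(y<100)
for nm,lo,hi,c in [("vee",34,48,(y>-90)&(y<0)),("cap",104,120,y>-10)]:
    m=big(tr&c&(z>lo)&(z<hi));print(nm,m.sum(),np.median(z[m]),rect(edge(m,P)))
hsv=cv2.cvtColor(p,cv2.COLOR_RGB2HSV)
for nm,c in [("rectpad",y<-55)]:
    m=big(tr&c&(z>3)&(z<15)&(hsv[...,2]<60)&(hsv[...,1]<90));print(nm,m.sum(),np.median(z[m]),rect(edge(m,P)))
# top view too
s,d=eyes.capture("top");np.savez("top1.npz",p=s,d=d);cv2.imwrite("pics/top1.png",s[:,:,::-1])
E
python3 go.py 524.5 24.5 170 104
```

```text
vee 2137 41.718475460649785 [576.  -39.9  80.4  18.2  13.5]
cap 2822 114.85015304499606 [524.1  27.2  34.   33.9  23.8]
rectpad 4396 9.84268765402203 [ 562.1 -104.3   86.2   61.6  -75.3]
t 14.25 pos [538.7 -40.1 175. ] rot [-180.      0.    103.98] w 85.4 ff 0.0 F [-0.1  0.2 -0.4]
to ['524.5', '24.5', '170', '104'] shift mm [66.2  1.8  5. ] turn [-0.    0.   -0.02]
```

View pics/w2.png

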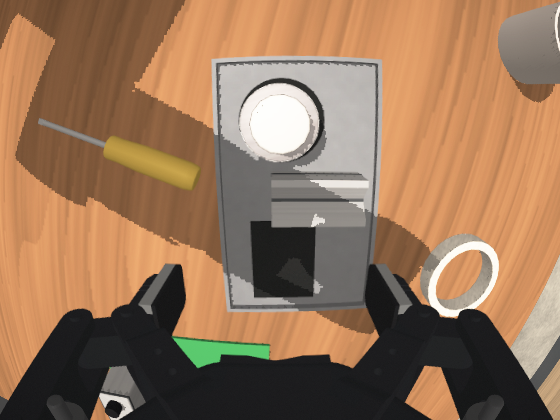

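Wrist view: can at (280,123) on the round pad, vee (320,200), bare rectangular pad (283,260), tin standing on the mat at lower left.

```bash
python3 go.py 524.1 26.5 170 104; python3 -m creep '[[0.006,0.0002,0,0,0,0,1],[0.01,0.0002,0,0,0,0,1],[0.012,0.0003,0,0,0,0,1],[0.012,0.0003,0,0,0,0,1],[0.012,0.0003,0,0,0,0,1],[0.01,0.0005,0,0,0,0,1],[0.006,0,0,0,0,0,1],[0,0,0,0,0,0,1],[0,0,0,0,0,0,1],[0,0,0,0,0,0,1]]' >/dev/null;python3 go.py 524.1 26.5 68 104
```

```text
t 14.25 pos [538.7 -40.1 175. ] rot [-180.      0.    103.98] w 85.4 ff 0.0 F [-0.1  0.2 -0.4]
to ['524.1', '26.5', '170', '104'] shift mm [68.2  1.9  5. ] turn [-0.    0.   -0.02]
t 15.25 pos [524.2  25.8 175. ] rot [1.7999e+02 1.0000e-02 1.0395e+02] w 85.5 ff 0.0 F [-0.4  0.1 -0.5]
to ['524.1', '26.5', '68', '104'] shift mm [  0.7   0.  107. ] turn [ 0.01  0.01 -0.05]
```

```bash
python3 -m creep '[[0.0007,0,0.01,0,0,0,1],[0,0,0.014,0,0,0,1],[0,0,0.016,0,0,0,1],[0,0,0.016,0,0,0,1],[0,0,0.016,0,0,0,1],[0,0,0.014,0,0,0,1],[0,0,0.011,0,0,0,1],[0,0,0.007,0,0,0,1],[0,0,0.003,0,0,0,1],[0,0,0,0,0,0,1]]' |grep -E "pos|force"
python3 -m creep '[[0,0,0,0,0,0,0],[0,0,0,0,0,0,0],[0,0,0,0,0,0,0],[0,0,0,0,0,0,0],[0,0,0,0,0,0,0],[0,0,0,0,0,0,0],[0,0,0,0,0,0,0],[0,0,0,0,0,0,0],[0,0,0,0,0,0,0],[0,0,0,0,0,0,0]]' 50
python3 -m creep '[[0,0,-0.003,0,0,0,0],[0,0,-0.008,0,0,0,0],[0,0,-0.012,0,0,0,0],[0,0,-0.012,0,0,0,0],[0,0,-0.012,0,0,0,0],[0,0,-0.012,0,0,0,0],[0,0,-0.012,0,0,0,0],[0,0,-0.012,0,0,0,0],[0,0,-0.005,0,0,0,0],[0,0,0,0,0,0,0]]'
python3 go.py 542.2 -290.8 100 104
```

```text
ee_pos: [523.9, 26.9, 67.8]
ft_force: [0.0, 0.9, -0.6]
finger_force: 0.0
time_s: 17.25
ee_pos: [524.6, 26.8, 69.0]
tool_rot: [179.9, 0.0, 104.0]
ft_force: [-0.9, -0.3, 5.8]
gripper_width: 51.0
finger_force: 51.9
time_s: 18.25
ee_pos: [524.5, 26.8, 157.1]
tool_rot: [179.9, 0.0, 104.0]
ft_force: [0.2, 1.0, -3.5]
gripper_width: 50.6
finger_force: 52.6
t 18.25 pos [524.5  26.8 157.1] rot [1.7990e+02 5.0000e-02 1.0397e+02] w 50.6 ff 52.6 F [ 0.2  1.  -3.5]
to ['542.2', '-290.8', '100', '104'] shift mm [-312.4  -59.6   57.2] turn [ 0.1   0.05 -0.03]
```

```bash
python3 -m creep '[[-0.015,-0.003,0,0,0,0,0],[-0.03,-0.006,0,0,0,0,0],[-0.038,-0.007,0,0,0,0,0],[-0.04,-0.008,0,0,0,0,0],[-0.04,-0.008,0,0,0,0,0],[-0.04,-0.008,0,0,0,0,0],[-0.04,-0.008,0,0,0,0,0],[-0.035,-0.006,0,0,0,0,0],[-0.022,-0.004,0,0,0,0,0],[-0.012,-0.002,0,0,0,0,0]]' >/dev/null
python3 -m creep '[[0,0,0.01,0,0,0,0],[0,0,0.014,0,0,0,0],[0,0,0.014,0,0,0,0],[0,0,0.014,0,0,0,0],[0,0,0.01,0,0,0,0],[0,0,0.008,0,0,0,0],[0,0,0.006,0,0,0,0],[0,0,0,0,0,0,0],[0,0,0,0,0,0,0],[0,0,0,0,0,0,0]]' 
python3 go.py 542.2 -290.8 65.5 104
```

```text
time_s: 20.25
ee_pos: [541.4, -290.8, 80.7]
tool_rot: [180.0, 0.1, 104.0]
ft_force: [0.2, -0.1, -3.2]
gripper_width: 50.8
finger_force: 52.6
t 20.25 pos [ 541.4 -290.8   80.7] rot [1.7995e+02 6.0000e-02 1.0397e+02] w 50.8 ff 52.6 F [ 0.2 -0.1 -3.2]
to ['542.2', '-290.8', '65.5', '104'] shift mm [-0.2  0.7 15.3] turn [ 0.05  0.06 -0.03]
```

```bash
python3 -m creep '[[0,0,0.005,0,0,0,0],[0,0,0.005,0,0,0,0],[0,0,0.003,0,0,0,0],[0,0,0.0015,0,0,0,0],[0,0,0.0005,0,0,0,0],[0,0,0.0005,0,0,0,0],[0,0,0,0,0,0,0],[0,0,0,0,0,0,0],[0,0,0,0,0,0,0],[0,0,0,0,0,0,0]]'
```

```text
time_s: 21.25
ee_pos: [541.0, -290.4, 64.6]
tool_rot: [180.0, 0.0, 104.0]
ft_force: [0.8, -0.8, -2.5]
gripper_width: 50.8
finger_force: 52.6
```

```bash
python3 -m creep '[[0,0,0.0005,0,0,0,0],[0,0,0.0003,0,0,0,0],[0,0,0,0,0,0,0],[0,0,0,0,0,0,0],[0,0,0,0,0,0,0.3],[0,0,0,0,0,0,0.5],[0,0,0,0,0,0,1],[0,0,0,0,0,0,1],[0,0,0,0,0,0,1],[0,0,0,0,0,0,1]]'
python3 -m creep '[[0,0,-0.005,0,0,0,1],[0,0,-0.012,0,0,0,1],[0,0,-0.015,0,0,0,1],[0,0,-0.018,0,0,0,1],[0,0,-0.018,0,0,0,1],[0,0,-0.018,0,0,0,1],[0,0,-0.018,0,0,0,1],[0,0,-0.01,0,0,0,1],[0,0,0,0,0,0,1],[0,0,0,0,0,0,1]]' >/dev/null
python3 -m creep '[[0.01,0,0,0,0,8,1],[0.01,0,0,0,0,8,1],[0.01,0,0,0,0,8,1],[0,0.01,0,0,0,8,1],[0,0,0,0,0,8,1],[0,0,0,0,0,8,1],[0,0,0,0,0,8,1],[0,0,0,0,0,8,1],[0,0,0,0,0,8,1],[0,0,0,0,0,8,1]]' >/dev/null
python3 - <<'E'
from h import *
s,d=eyes.capture("top");np.savez("top2.npz",p=s,d=d);cv2.imwrite("pics/top2.png",s[:,:,::-1])
E
python3 go.py 574 -30.3 170 14
```

```text
time_s: 22.25
ee_pos: [541.0, -290.4, 63.7]
tool_rot: [180.0, 0.0, 104.0]
ft_force: [-0.5, 0.7, 0.2]
gripper_width: 85.5
finger_force: 0.0
t 24.3 pos [ 547.  -262.   176.2] rot [-1.7987e+02  7.0000e-02  2.3250e+01] w 85.3 ff 0.0 F [-0.2  0.   0. ]
to ['574', '-30.3', '170', '14'] shift mm [ 116.2 -202.2    6.5] turn [-0.12  0.08  9.24]
```

View pics/top2.png

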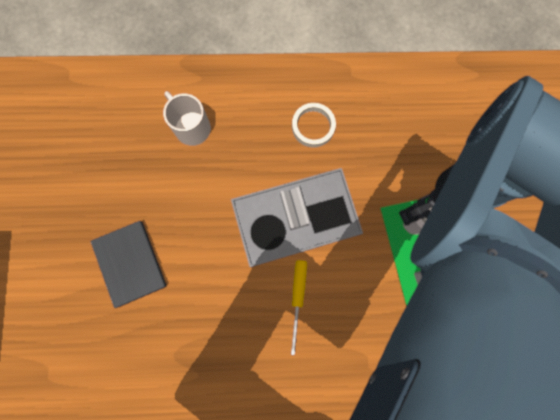

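Top view: tray now holds only the vee (295,208), with the round pad (268,232) and rectangular pad (328,214) fully visible.

Run:
```python
from h import *
p,d=load("top2");P=cloud("top",d);z=P[...,2]
V=cv2.cvtColor(p,cv2.COLOR_RGB2HSV)[...,2];print(V[232,268],V[214,328],V[180,330],V[232,245])
for nm,a,b in [("round",240,290),("rect",300,362)]:
    t=np.zeros(z.shape,bool);t[175:262,a:b]=1;m=big(t&(V<60))
    print(nm,m.sum(),np.median(z[m]),rect(outline("top",m,8)))
    cs=np.argwhere(m)[:,::-1];print("centroid",ray("top",cs.mean(0),8))
t=np.zeros(z.shape,bool);t[175:240,275:315]=1;m=big(t&(z>30)&(z<50));print("vee",rect(outline("top",m,43)))
```

```text
41 40 156 160
round 888 8.571736030314128 [526.4  26.8  70.7  68.3  -1.3]
centroid [[526.76961463  26.98863434]]
rect 978 8.835081193317535 [ 562.8 -103.2   80.7   57.8  -75.1]
centroid [[ 562.65779313 -103.3447715 ]]
vee [572.4 -30.2  81.7  40.9  14.1]
```

```bash
python3 -m creep '[[0.004,-0.01,0,0,0,0,1],[0.012,-0.02,0,0,0,0,1],[0.014,-0.025,0,0,0,0,1],[0.014,-0.025,0,0,0,0,1],[0.014,-0.025,0,0,0,0,1],[0.014,-0.025,0,0,0,0,1],[0.014,-0.025,0,0,0,0,1],[0.014,-0.025,0,0,0,0,1],[0.012,-0.016,0,0,0,4.6,1],[0.003,-0.006,0,0,0,4.6,1]]' >/dev/null
python3 -m creep '[[0,0,0.01,0,0,0,1],[0,0,0.01,0,0,0,1],[0,0,0,0,0,0,1],[0,0,0,0,0,0,1],[0,0,0,0,0,0,1],[0,0,0,0,0,0,1],[0,0,0,0,0,0,1],[0,0,0,0,0,0,1],[0,0,0,0,0,0,1],[0,0,0,0,0,0,1]]' >/dev/null
python3 go.py 574 -30.3 30 14
```

```text
t 26.3 pos [571.3 -31.2 157.8] rot [ 1.800e+02 -1.000e-02  1.478e+01] w 85.4 ff 0.0 F [ 0.3 -0.8  0.3]
to ['574', '-30.3', '30', '14'] shift mm [  2.8  -0.2 127.8] turn [ 0.   -0.01  0.78]
```

```bash
python3 -m creep '[[0.0025,0,0.01,0,0,0.7,1],[0,0,0.014,0,0,0,1],[0,0,0.016,0,0,0,1],[0,0,0.018,0,0,0,1],[0,0,0.018,0,0,0,1],[0,0,0.018,0,0,0,1],[0,0,0.014,0,0,0,1],[0,0,0.01,0,0,0,1],[0,0,0.006,0,0,0,1],[0,0,0.003,0,0,0,1]]' |grep -E "pos|force"
python3 -m creep '[[0,0,0,0,0,0,-0.3],[0,0,0,0,0,0,-0.3],[0,0,0,0,0,0,-0.3],[0,0,0,0,0,0,-0.3],[0,0,0,0,0,0,-0.3],[0,0,0,0,0,0,-0.3],[0,0,0,0,0,0,-0.3],[0,0,0,0,0,0,-0.3],[0,0,0,0,0,0,-0.3],[0,0,0,0,0,0,-0.3]]' 90
python3 -m creep '[[0,0,-0.003,0,0,0,-0.3],[0,0,-0.008,0,0,0,-0.3],[0,0,-0.012,0,0,0,-0.3],[0,0,-0.015,0,0,0,-0.3],[0,0,-0.015,0,0,0,-0.3],[0,0,-0.015,0,0,0,-0.3],[0,0,-0.015,0,0,0,-0.3],[0,0,-0.015,0,0,0,-0.3],[0,0,-0.008,0,0,0,-0.3],[0,0,-0.004,0,0,0,-0.3]]'
python3 go.py 468.4 314.3 120 21.9
```

```text
ee_pos: [573.5, -30.5, 30.1]
ft_force: [-0.7, -0.8, 0.5]
finger_force: 0.0
time_s: 28.3
ee_pos: [574.5, -30.6, 31.7]
tool_rot: [180.0, -0.1, 14.1]
ft_force: [-0.4, 1.4, 5.6]
gripper_width: 38.9
finger_force: 93.1
time_s: 29.3
ee_pos: [574.2, -30.7, 142.1]
tool_rot: [180.0, -0.1, 14.1]
ft_force: [0.9, 0.4, -8.6]
gripper_width: 38.8
finger_force: 91.4
t 29.3 pos [574.2 -30.7 142.1] rot [ 1.7995e+02 -9.0000e-02  1.4070e+01] w 38.8 ff 91.4 F [ 0.9  0.4 -8.6]
to ['468.4', '314.3', '120', '21.9'] shift mm [ -18.8 -360.4   21.7] turn [ 0.06 -0.09 -7.83]
```

```bash
python3 -m creep '[[-0.001,-0.015,0,0,0,0,-0.3],[-0.002,-0.03,0,0,0,0,-0.3],[-0.002,-0.04,0,0,0,0,-0.3],[-0.002,-0.045,0,0,0,0,-0.3],[-0.002,-0.045,0,0,0,0,-0.3],[-0.002,-0.045,0,0,0,0,-0.3],[-0.002,-0.045,0,0,0,0,-0.3],[-0.002,-0.04,0,0,0,0,-0.3],[-0.002,-0.03,0,0,0,0,-0.3],[-0.002,-0.02,0,0,0,-2,-0.3]]' >/dev/null
python3 -m creep '[[0,-0.004,0,0,0,-2,-0.3],[0,0,0.005,0,0,-2,-0.3],[0,0,0.01,0,0,-1.8,-0.3],[0,0,0.01,0,0,0,-0.3],[0,0,0.01,0,0,0,-0.3],[0,0,0.01,0,0,0,-0.3],[0,0,0.01,0,0,0,-0.3],[0,0,0,0,0,0,-0.3],[0,0,0,0,0,0,-0.3],[0,0,0,0,0,0,-0.3]]' >/dev/null
python3 go.py 468.4 314.3 47.5 21.9
python3 - <<'E'
from h import *
p,P=wsnap("w3")
for n in ["top","side"]:
    s,d=eyes.capture(n);np.savez(n+"3.npz",p=s,d=d);cv2.imwrite(f"pics/{n}3.png",s[:,:,::-1])
E
```

```text
t 31.3 pos [468.4 313.2  86.2] rot [ 1.800e+02 -6.000e-02  2.186e+01] w 38.4 ff 92.3 F [ 0.2 -0.1 -7. ]
to ['468.4', '314.3', '47.5', '21.9'] shift mm [ 0.4 -1.  38.7] turn [ 0.   -0.06 -0.04]
```

View pics/w3.png

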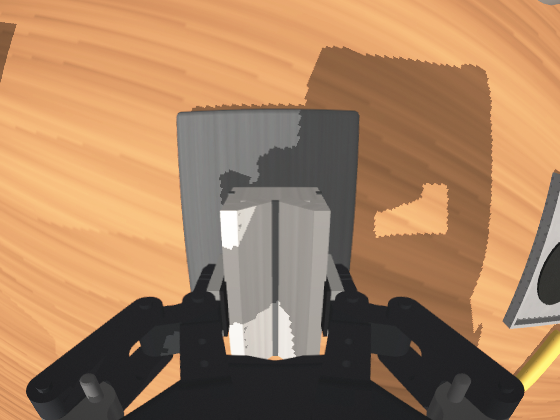

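View pics/side3.png

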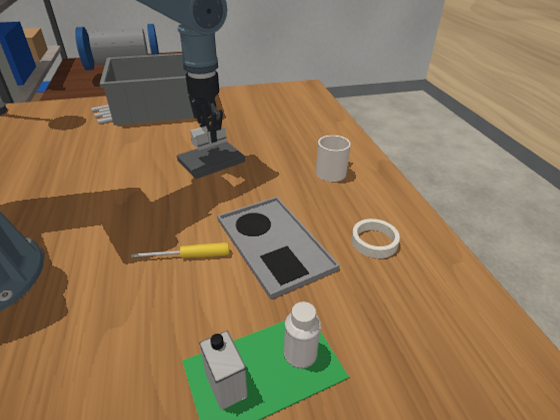

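Wrist: vee held square over the plate (vee front end (275,190), plate far edge (268,112)). Side: can and tin upright on the mat, vee hanging above the plate.

Run:
```python
from h import *
f=np.load("w3.npz");s=telemetry.get_obs();P=wcloud(f["d"],s["ee_pos"],s["tool_rot"]);z=P[...,2]
T=(P-s["ee_pos"])@R.from_euler("xyz",s["tool_rot"],degrees=True).as_matrix()
m=big((z>13)&(z<27)&(abs(T[...,0])<130)&(abs(T[...,1])<90))
E=np.linspace(15,60,10)
for q in E:
    k=m&(abs(T[...,0]-q)<3);print("x",q,"y",T[k][:,1].min().round(1),T[k][:,1].max().round(1))
print("xmax",[T[m&(abs(T[...,1]-q)<5)][:,0].max().round(1) for q in (-40,-20,0,20,40)],"z",np.median(z[m]))
v=big((z>62)&(z<95)&(abs(T[...,0])<60)&(abs(T[...,1])<25));print("vee xmax",[T[v&(abs(T[...,1]-q)<2)][:,0].max().round(1) for q in (-17,17)],"y",np.percentile(T[v][:,1],[.5,99.5]).round(1),z[v].max())
```

```text
x 15.0 y -60.3 49.2
x 20.0 y -60.3 49.7
x 25.0 y -60.4 50.1
x 30.0 y -60.6 50.1
x 35.0 y -60.1 49.4
x 40.0 y -60.0 49.2
x 45.0 y -60.4 49.8
x 50.0 y -60.6 50.0
x 55.0 y -59.9 49.5
x 60.0 y -59.9 49.5
xmax [np.float64(76.7), np.float64(76.6), np.float64(76.5), np.float64(76.6), np.float64(76.9)] z 20.97550024194493
vee xmax [np.float64(40.2), np.float64(40.3)] y [-19.7  18.5] 94.99981092317311
```

Run:
```python
from h import *
for n in ["top","side"]:
    for i in "03":
        p,d=load(n+i);P=cloud(n,d);x,y,z=P[...,0],P[...,1],P[...,2]
        b=(x>360)&(x<580)&(y>215)&(y<410)&(z>12)&(z<27);b=big(b);q=P[b]
        print(n,i,b.sum(),rect(outline(n,b,20)),"cloudrect",rect(q[:,:2]),np.median(q[:,2]))
p,d=load("top3");cv2.imwrite("pics/c3.png",cv2.resize(p[200:330,60:200,::-1],None,fx=4,fy=4,interpolation=cv2.INTER_CUBIC))
```

```text
top 0 3981 [467.8 315.3 149.7 111.2  22. ] cloudrect [468.1 317.3 150.5 110.9  22.1] 19.069365248360214
top 3 2315 [467.7 315.4 150.  110.5  21.8] cloudrect [467.8 317.1 150.4 111.   21.7] 19.015561780315352
side 0 1306 [469.7 309.2 151.3 119.4  22.1] cloudrect [469.2 317.4 152.1 115.5  21.1] 19.00104232959211
side 3 1246 [469.8 308.5 152.1 119.4  21.4] cloudrect [469.6 316.1 149.6 113.7  21.8] 19.012001073980798
```

View pics/c3.png

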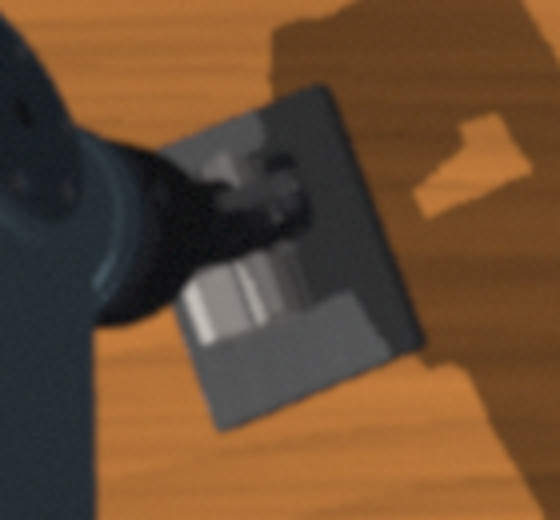

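Crop shows the vee held parallel to the plate's long side; depth-based rectangles agree on a plate centre near (468, 317).

```bash
python3 go.py 468.2 317 47.5 21.9
```

```text
t 31.45 pos [468.3 313.2  86.3] rot [-1.800e+02 -7.000e-02  2.187e+01] w 38.5 ff 92.3 F [ 1.3 -0.3 -7.8]
to ['468.2', '317', '47.5', '21.9'] shift mm [ 1.3 -3.5 38.8] turn [-0.   -0.07 -0.03]
```

```bash
python3 -m creep '[[0.0013,-0.0035,0,0,0,0,-0.3],[0,0,0.008,0,0,0,-0.3],[0,0,0.01,0,0,0,-0.3],[0,0,0.008,0,0,0,-0.3],[0,0,0.006,0,0,0,-0.3],[0,0,0.003,0,0,0,-0.3],[0,0,0.002,0,0,0,-0.3],[0,0,0.001,0,0,0,-0.3],[0,0,0,0,0,0,-0.3],[0,0,0,0,0,0,-0.3]]'
```

```text
time_s: 32.45
ee_pos: [468.0, 316.9, 48.0]
tool_rot: [-180.0, -0.0, 21.9]
ft_force: [-0.4, 0.2, -7.4]
gripper_width: 38.7
finger_force: 92.5
```

```bash
python3 -m creep '[[0,0,0.0005,0,0,0,-0.3],[0,0,0.0005,0,0,0,-0.3],[0,0,0.0005,0,0,0,-0.3],[0,0,0.0005,0,0,0,-0.3],[0,0,0,0,0,0,-0.3],[0,0,0,0,0,0,-0.3],[0,0,0,0,0,0,-0.3],[0,0,0,0,0,0,-0.3],[0,0,0,0,0,0,-0.3],[0,0,0,0,0,0,-0.3]]'
```

```text
time_s: 33.45
ee_pos: [467.8, 316.8, 45.8]
tool_rot: [-180.0, -0.0, 21.9]
ft_force: [-2.6, -0.8, -4.6]
gripper_width: 38.6
finger_force: 92.8
```

```bash
python3 -m creep '[[0,0,0.0003,0,0,0,-0.3],[0,0,0,0,0,0,0],[0,0,0,0,0,0,0.3],[0,0,0,0,0,0,0.6],[0,0,0,0,0,0,1],[0,0,0,0,0,0,1],[0,0,0,0,0,0,1],[0,0,0,0,0,0,1],[0,0,0,0,0,0,1],[0,0,0,0,0,0,1]]' >/dev/null
python3 -m creep '[[0,0,-0.005,0,0,0,1],[0,0,-0.012,0,0,0,1],[0,0,-0.018,0,0,0,1],[0,0,-0.02,0,0,0,1],[0,0,-0.02,0,0,0,1],[-0.02,0,-0.02,0,0,0,1],[-0.02,0,-0.02,0,0,0,1],[-0.02,0,-0.01,0,0,0,1],[0,0,0,0,0,0,1],[0,0,0,0,0,0,1]]' >/dev/null
python3 -m creep '[[0,0,0,0,0,0,1],[0,0,0,0,0,0,1],[0,0,0,0,0,0,1],[0,0,0,0,0,0,1],[0,0,0,0,0,0,1],[0,0,0,0,0,0,1],[0,0,0,0,0,0,1],[0,0,0,0,0,0,1],[0,0,0,0,0,0,1],[0,0,0,0,0,0,1]]' >/dev/null
python3 - <<'E'
from h import *
p,P=wsnap("w4");x,y,z=P[...,0],P[...,1],P[...,2]
tr=(x>350)&(x<600)&(y>200)&(y<430)
m=big(tr&(z>50)&(z<66));print("vee",np.median(z[m]),rect(edge(m,P)))
m=big(tr&(z>13));print("plate+vee",rect(P[m][:,:2]))
for n in ["side","top"]:
    p,d=eyes.capture(n);P=cloud(n,d);np.savez(n+"4.npz",p=p,d=d);x,y,z=P[...,0],P[...,1],P[...,2];tr=(x>350)&(x<600)&(y>200)&(y<430)
    m=big(tr&(z>52)&(z<63));print(n,"vee",m.sum(),np.median(z[m]),rect(P[m][:,:2]),rect(outline(n,m,58)))
    m=big(tr&(z>12)&(z<27));print("plate",m.sum(),rect(P[m][:,:2]))
E
python3 go.py
```

```text
vee 57.34152889864142 [471.8 306.   80.1  16.5  21.9]
plate+vee [439.7 306.4 149.   88.1 -67.8]
side vee 113 55.716771063090505 [464.3 328.2  80.1  17.2  24.1] [463.6 322.7  81.5  21.7  21.4]
plate 917 [470.  314.9 150.7 112.3  21.5]
top vee 171 56.12496113054124 [482.3 306.7  59.6  12.5  22. ] [482.4 305.1  58.5  12.   22.2]
plate 2529 [468.2 317.1 150.6 110.5  21.8]
t 36.6 pos [412.1 294.4 170.4] rot [-1.800e+02 -1.000e-02  2.187e+01] w 85.2 ff 0.0 F [-0.7  0.5 -0.5]
```

View pics/w4.png

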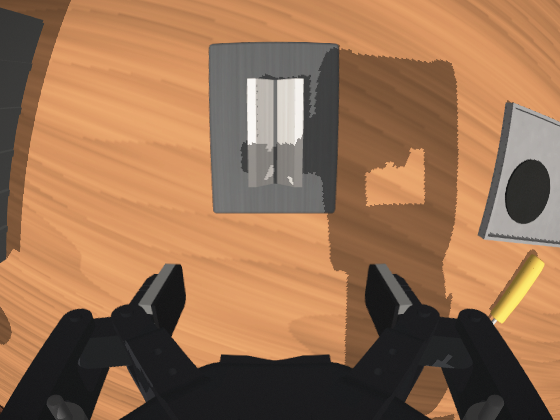

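Vee stands groove-up on the plate, spanning (247–303, 78–187) within the plate (210–338, 43–213).

```bash
python3 - <<'E'
from h import *
f=np.load("w4.npz");s=telemetry.get_obs();P=wcloud(f["d"],s["ee_pos"],s["tool_rot"]);z=P[...,2]
T=(P-s["ee_pos"])@R.from_euler("xyz",s["tool_rot"],degrees=True).as_matrix()
b=(T[...,0]>-30)&(T[...,0]<160)&(abs(T[...,1])<110)
for n,m in [("plate",b&(z>15)&(z<25)),("vee",b&(z>53)&(z<62))]:
    q=T[m];lo,hi=np.percentile(q[:,:2],[.3,99.7],axis=0);print(n,lo,hi,(lo+hi)/2,rect(q[:,:2]))
E
python3 go.py 541 -290.4 175 104
```

```text
plate [-13.75005534 -56.22154483] [135.5559908   52.71714438] [60.90296773 -1.75220022] [ 6.08e+01 -1.70e+00  1.51e+02  1.11e+02  1.00e-01]
vee [ 20.08495998 -20.63582203] [99.16095493 19.4542004 ] [59.62295746 -0.59081082] [59.6 -0.5 79.8 40.4  0. ]
t 36.6 pos [412.1 294.4 170.4] rot [-1.800e+02 -1.000e-02  2.187e+01] w 85.2 ff 0.0 F [-0.7  0.5 -0.5]
to ['541', '-290.4', '175', '104'] shift mm [-98.2 590.8  -4.6] turn [ 0.000e+00 -1.000e-02 -8.213e+01]
```

```bash
python3 -m creep '[[-0.003,0.018,0,0,0,0,1],[-0.006,0.034,0,0,0,0,1],[-0.007,0.042,0,0,0,0,1],[-0.007,0.042,0,0,0,0,1],[-0.007,0.042,0,0,0,0,1],[-0.007,0.042,0,0,0,0,1],[-0.007,0.042,0,0,0,0,1],[-0.007,0.042,0,0,0,0,1],[-0.007,0.042,0,0,0,0,1],[-0.007,0.042,0,0,0,0,1]]' >/dev/null
python3 -m creep '[[-0.007,0.042,0,0,0,0,1],[-0.007,0.042,0,0,0,0,1],[-0.007,0.042,0,0,0,0,1],[-0.006,0.034,0,0,0,0,1],[-0.003,0.02,0,0,0,-8,1],[0,0,0,0,0,-8,1],[0,0,0,0,0,-8,1],[0,0,0,0,0,-8,1],[0,0,0,0,0,-8,1],[0,0,0,0,0,-8,1]]' >/dev/null
python3 -m creep '[[0,0,0,0,0,-8,1],[0,0,0,0,0,-8,1],[0,0,0,0,0,-8,1],[0,0,0,0,0,-8,1],[0,0,0,0,0,-2,1],[0,0,0,0,0,0,1],[0,0,0,0,0,0,1],[0,0,0,0,0,0,1],[0,0,0,0,0,0,1],[0,0,0,0,0,0,1]]' >/dev/null
python3 go.py 541 -290.4 65 104
```

```text
t 39.6 pos [ 535.5 -268.1  170.4] rot [180.    -0.   103.85] w 85.6 ff 0.0 F [-0.6  0.2  0.2]
to ['541', '-290.4', '65', '104'] shift mm [-23.   -0.  105.4] turn [ 0.   -0.   -0.15]
```

```bash
python3 -m creep '[[-0.008,0,0,0,0,0,1],[-0.01,0,0,0,0,0,1],[-0.005,0,0.01,0,0,0,1],[0,0,0.014,0,0,0,1],[0,0,0.016,0,0,0,1],[0,0,0.016,0,0,0,1],[0,0,0.016,0,0,0,1],[0,0,0.014,0,0,0,1],[0,0,0.01,0,0,0,1],[0,0,0.006,0,0,0,1]]' |grep -E "pos|force"
python3 -m creep '[[0,0,0.003,0,0,0,1],[0,0,0,0,0,0,0],[0,0,0,0,0,0,0],[0,0,0,0,0,0,0],[0,0,0,0,0,0,0],[0,0,0,0,0,0,0],[0,0,0,0,0,0,0],[0,0,0,0,0,0,0],[0,0,0,0,0,0,0],[0,0,0,0,0,0,0]]' 50
python3 -m creep '[[0,0,-0.003,0,0,0,0],[0,0,-0.008,0,0,0,0],[0,0,-0.012,0,0,0,0],[0,0,-0.012,0,0,0,0],[0,0,-0.012,0,0,0,0],[0,0,-0.012,0,0,0,0],[0,0,-0.012,0,0,0,0],[0,0,-0.006,0,0,0,0],[0,0,0,0,0,0,0],[0,0,0,0,0,0,0]]'
python3 go.py 526 27 100 104
```

```text
ee_pos: [540.6, -290.0, 67.0]
ft_force: [-1.0, -0.0, 0.4]
finger_force: 0.0
time_s: 41.6
ee_pos: [541.6, -291.0, 66.5]
tool_rot: [179.9, 0.1, 103.9]
ft_force: [-1.0, -0.2, 5.6]
gripper_width: 50.4
finger_force: 53.0
time_s: 42.6
ee_pos: [540.8, -290.3, 142.2]
tool_rot: [-180.0, -0.0, 103.9]
ft_force: [-0.5, 0.1, -3.9]
gripper_width: 50.9
finger_force: 52.5
t 42.6 pos [ 540.8 -290.3  142.2] rot [-1.7999e+02 -2.0000e-02  1.0387e+02] w 50.9 ff 52.5 F [-0.5  0.1 -3.9]
to ['526', '27', '100', '104'] shift mm [311.6  61.6  42.3] turn [-0.01 -0.02 -0.13]
```

```bash
python3 -m creep '[[0.01,0.003,0,0,0,0,0],[0.022,0.006,0,0,0,0,0],[0.03,0.008,0,0,0,0,0],[0.033,0.008,0,0,0,0,0],[0.033,0.008,0,0,0,0,0],[0.033,0.008,0,0,0,0,0],[0.03,0.008,0,0,0,0,0],[0.025,0.006,0,0,0,0,0],[0.015,0.004,0,0,0,0,0],[0.009,0.002,0,0,0,0,0]]' >/dev/null
python3 -m creep '[[0,0,0,0,0,0,0],[0,0,0,0,0,0,0],[0,0,0,0,0,0,0],[0,0,0,0,0,0,0],[0,0,0,0,0,0,0],[0,0,0,0,0,0,0],[0,0,0,0,0,0,0],[0,0,0,0,0,0,0],[0,0,0,0,0,0,0],[0,0,0,0,0,0,0]]' >/dev/null
python3 - <<'E'
from h import *
p,P=wsnap("w5");x,y,z=P[...,0],P[...,1],P[...,2]
hsv=cv2.cvtColor(p,cv2.COLOR_RGB2HSV)
m=big((x>460)&(x<600)&(y>-30)&(y<90)&(z>2)&(z<16)&(hsv[...,2]<60)&(hsv[...,1]<90));e=edge(m,P)
print("pad",m.sum(),np.median(z[m]),rect(e),cv2.fitEllipse(np.float32(e)))
m=(abs(x-524)<30)&(abs(y+40)<40)&(z>90)&(z<135)
E
python3 go.py 526 27 100 104
```

```text
pad 6972 9.934759295501081 [527.2  28.   74.3  74.1  60.3] ((527.1089477539062, 27.954694747924805), (73.711669921875, 74.1678237915039), 168.4159393310547)
t 44.65 pos [542.7 -42.7 142.4] rot [180.    -0.   103.87] w 50.7 ff 52.5 F [ 0.7  0.6 -2.9]
to ['526', '27', '100', '104'] shift mm [71.7  0.5 42.4] turn [ 0.   -0.   -0.13]
```

View pics/w5.png

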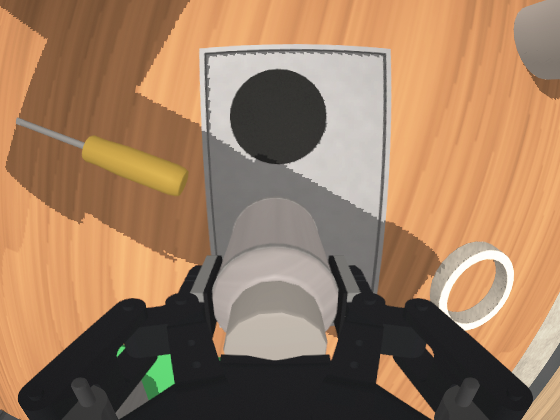

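Round pad at (278,117) px, can held upright below it at (275,280).

```bash
python3 go.py 527 27.4 78 104; python3 -m creep '[[0.006,0,0,0,0,0,0],[0.012,0,0,0,0,0,0],[0.014,0.0004,0,0,0,0,0],[0.014,0.0005,0,0,0,0,0],[0.012,0.0005,0,0,0,0,0],[0.009,0,0.006,0,0,0,0],[0.005,0,0.014,0,0,0,0],[0,0,0.014,0,0,0,0],[0,0,0.014,0,0,0,0],[0,0,0.01,0,0,0,0]]' >/dev/null
python3 -m creep '[[0,0,0.005,0,0,0,0],[0,0,0.003,0,0,0,0],[0,0,0.001,0,0,0,0],[0,0,0,0,0,0,0],[0,0,0,0,0,0,0],[0,0,0,0,0,0,0],[0,0,0,0,0,0,0],[0,0,0,0,0,0,0],[0,0,0,0,0,0,0],[0,0,0,0,0,0,0]]' >/dev/null
python3 go.py 527 27.4 70 104
```

```text
t 44.65 pos [542.7 -42.7 142.4] rot [180.    -0.   103.87] w 50.7 ff 52.5 F [ 0.7  0.6 -2.9]
to ['527', '27.4', '78', '104'] shift mm [71.9  1.6 64.4] turn [ 0.   -0.   -0.13]
t 46.65 pos [526.8  27.4  75.4] rot [180.     0.   103.87] w 50.9 ff 52.5 F [ 0.2 -0.2 -3.8]
to ['527', '27.4', '70', '104'] shift mm [-0.1  0.2  5.4] turn [ 0.    0.   -0.13]
```

```bash
python3 -m creep '[[0,0,0.002,0,0,0,0],[0,0,0.0015,0,0,0,0],[0,0,0.001,0,0,0,0],[0,0,0.0005,0,0,0,0],[0,0,0,0,0,0,0],[0,0,0,0,0,0,0],[0,0,0,0,0,0,0],[0,0,0,0,0,0,0],[0,0,0,0,0,0,0],[0,0,0,0,0,0,0]]'
```

```text
time_s: 47.65
ee_pos: [526.8, 27.4, 71.5]
tool_rot: [-180.0, 0.0, 103.9]
ft_force: [-5.2, 0.8, 9.6]
gripper_width: 50.5
finger_force: 53.8
```

```bash
python3 -m creep '[[0,0,-0.0005,0,0,0,0],[0,0,0,0,0,0,0],[0,0,0,0,0,0,0],[0,0,0,0,0,0,0.3],[0,0,0,0,0,0,0.6],[0,0,0,0,0,0,1],[0,0,0,0,0,0,1],[0,0,0,0,0,0,1],[0,0,0,0,0,0,1],[0,0,0,0,0,0,1]]'
python3 -m creep '[[0,0,-0.005,0,0,0,1],[0,0,-0.012,0,0,0,1],[0,0,-0.015,0,0,0,1],[0,0,-0.018,0,0,0,1],[0,0,-0.018,0,0,0,1],[0,0,-0.018,0,0,0,1],[-0.02,0,-0.018,0,0,0,1],[-0.02,0,-0.01,0,0,0,1],[-0.02,0,0,0,0,0,1],[-0.01,0,0,0,0,0,1]]' >/dev/null
python3 -m creep '[[0,0,0,0,0,0,1],[0,0,0,0,0,0,1],[0,0,0,0,0,0,1],[0,0,0,0,0,0,1],[0,0,0,0,0,0,1],[0,0,0,0,0,0,1],[0,0,0,0,0,0,1],[0,0,0,0,0,0,1],[0,0,0,0,0,0,1],[0,0,0,0,0,0,1]]' >/dev/null
python3 - <<'E'
from h import *
p,P=wsnap("w6");x,y,z=P[...,0],P[...,1],P[...,2]
t=(abs(x-527)<50)&(abs(y-27)<50)
m=big(t&(z>108)&(z<122));print("cap",m.sum(),np.median(z[m]),rect(edge(m,P)))
m=big(t&(z>45)&(z<85));print("body shoulder",rect(P[m][:,:2]))
p,d=eyes.capture("top");P=cloud("top",d);z=P[...,2];x,y=P[...,0],P[...,1]
t=(abs(x-527)<50)&(abs(y-27)<50);m=big(t&(z>106)&(z<120));print("top cap",m.sum(),np.median(z[m]),rect(edge(m,P)),rect(outline("top",m,113)))
cv2.imwrite("pics/top6.png",p[:,:,::-1]);np.savez("top6.npz",p=p,d=d)
E
python3 go.py 420.6 -314.8 175 104
```

```text
time_s: 48.65
ee_pos: [526.8, 27.4, 70.8]
tool_rot: [-180.0, -0.0, 103.9]
ft_force: [0.1, 0.0, 0.6]
gripper_width: 85.7
finger_force: 0.0
cap 2580 114.87875386825675 [526.2  28.2  34.3  34.  -39.8]
body shoulder [506.9  45.4   5.8   0.8  45.6]
top cap 252 113.44188956764827 [525.1  25.3  33.7  30.1 -19.4] [524.8  25.3  34.   30.2 -19.1]
t 50.75 pos [543.6 -40.6 184.9] rot [-180.     -0.    103.87] w 85.8 ff 0.0 F [-0.1 -0.6  0.6]
to ['420.6', '-314.8', '175', '104'] shift mm [-236.8 -185.1    9.9] turn [-0.   -0.   -0.13]
```

View pics/w6.png

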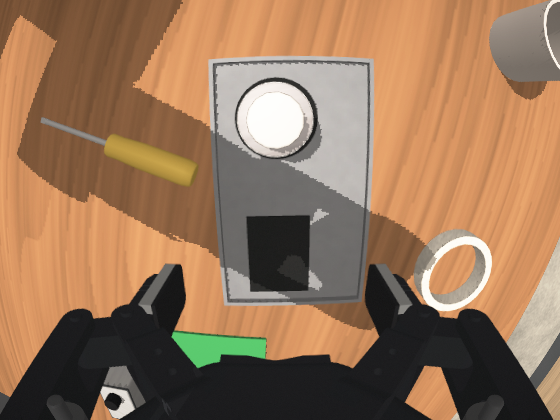

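Can stands on the round pad (275,118) with an even dark ring; the rectangular pad is at (278,253).

```bash
python3 -m creep '[[-0.01,-0.008,0,0,0,0,1],[-0.022,-0.018,0,0,0,0,1],[-0.028,-0.022,0,0,0,0,1],[-0.028,-0.022,0,0,0,0,1],[-0.028,-0.022,0,0,0,0,1],[-0.028,-0.022,0,0,0,0,1],[-0.028,-0.022,0,0,0,0,1],[-0.028,-0.022,0,0,0,0,1],[-0.022,-0.017,0,0,0,0,1],[-0.015,-0.01,0,0,0,0,1]]' >/dev/null
python3 -m creep '[[0,0,0.01,0,0,0,1],[0,0,0,0,0,0,1],[0,0,0,0,0,0,1],[0,0,0,0,0,0,1],[0,0,0,0,0,0,1],[0,0,0,0,0,0,1],[0,0,0,0,0,0,1],[0,0,0,0,0,0,1],[0,0,0,0,0,0,1],[0,0,0,0,0,0,1]]' >/dev/null
python3 - <<'E'
from h import *
f=np.load("w6.npz");p=f["p"];P=wcloud(f["d"],np.array([543.6,-40.6,184.9]),[180,0,103.87]);x,y,z=P[...,0],P[...,1],P[...,2]
h=cv2.cvtColor(p,cv2.COLOR_RGB2HSV)
m=big((abs(x-562)<60)&(abs(y+104)<60)&(z>2)&(z<16)&(h[...,2]<60)&(h[...,1]<90));print("rect",m.sum(),np.median(z[m]),rect(edge(m,P)))
E
python3 go.py 420.5 -314.9 62.5 104
```

```text
rect 4492 9.863177671131979 [ 561.8 -103.2   84.3   61.6  -75.5]
t 52.75 pos [ 420.8 -315.   174.9] rot [180.     0.   103.87] w 85.4 ff 0.0 F [0.  0.7 0.4]
to ['420.5', '-314.9', '62.5', '104'] shift mm [  0.2  -0.3 112.4] turn [ 0.    0.   -0.13]
```

```bash
python3 -m creep '[[0,0,0.01,0,0,0,1],[0,0,0.014,0,0,0,1],[0,0,0.016,0,0,0,1],[0,0,0.018,0,0,0,1],[0,0,0.016,0,0,0,1],[0,0,0.014,0,0,0,1],[0,0,0.012,0,0,0,1],[0,0,0.008,0,0,0,1],[0,0,0.004,0,0,0,1],[0,0,0,0,0,0,1]]' |grep -E "pos|force"
python3 -m creep '[[0,0,0,0,0,0,-0.2],[0,0,0,0,0,0,-0.2],[0,0,0,0,0,0,-0.2],[0,0,0,0,0,0,-0.2],[0,0,0,0,0,0,-0.2],[0,0,0,0,0,0,-0.2],[0,0,0,0,0,0,-0.2],[0,0,0,0,0,0,-0.2],[0,0,0,0,0,0,-0.2],[0,0,0,0,0,0,-0.2]]' 50
python3 -m creep '[[0,0,-0.003,0,0,0,-0.2],[0,0,-0.008,0,0,0,-0.2],[0,0,-0.012,0,0,0,-0.2],[0,0,-0.012,0,0,0,-0.2],[0,0,-0.012,0,0,0,-0.2],[0,0,-0.012,0,0,0,-0.2],[0,0,-0.012,0,0,0,-0.2],[0,0,-0.006,0,0,-0.8,-0.2],[0,0,0,0,0,0,-0.2],[0,0,0,0,0,0,-0.2]]'
python3 go.py 562.3 -103.5 75 104.7
```

```text
ee_pos: [420.7, -314.8, 62.5]
ft_force: [0.4, -1.0, 0.9]
finger_force: 0.0
time_s: 54.75
ee_pos: [421.1, -315.4, 63.6]
tool_rot: [180.0, 0.1, 103.9]
ft_force: [-1.4, -0.5, 5.6]
gripper_width: 41.0
finger_force: 51.5
time_s: 55.75
ee_pos: [420.6, -314.8, 139.7]
tool_rot: [-180.0, -0.0, 104.7]
ft_force: [-0.7, 0.4, -2.9]
gripper_width: 41.1
finger_force: 50.9
t 55.75 pos [ 420.6 -314.8  139.7] rot [-1.7999e+02 -1.0000e-02  1.0467e+02] w 41.1 ff 50.9 F [-0.7  0.4 -2.9]
to ['562.3', '-103.5', '75', '104.7'] shift mm [168.5 190.6  64.7] turn [-0.01 -0.01 -0.03]
```

```bash
python3 -m creep '[[0.008,0.009,0,0,0,0,-0.2],[0.018,0.02,0,0,0,0,-0.2],[0.021,0.024,0,0,0,0,-0.2],[0.021,0.024,0,0,0,0,-0.2],[0.021,0.024,0,0,0,0,-0.2],[0.021,0.024,0,0,0,0,-0.2],[0.021,0.024,0,0,0,0,-0.2],[0.019,0.021,0,0,0,0,-0.2],[0.012,0.013,0,0,0,0,-0.2],[0.006,0.007,0,0,0,0,-0.2]]' >/dev/null
python3 -m creep '[[0,0,0.01,0,0,0,-0.2],[0,0,0.014,0,0,0,-0.2],[0,0,0.014,0,0,0,-0.2],[0,0,0.014,0,0,0,-0.2],[0,0,0.01,0,0,0,-0.2],[0,0,0.003,0,0,0,-0.2],[0,0,0,0,0,0,-0.2],[0,0,0,0,0,0,-0.2],[0,0,0,0,0,0,-0.2],[0,0,0,0,0,0,-0.2]]' >/dev/null
python3 go.py 562.3 -103.5 68 104.7
```

```text
t 57.75 pos [ 562.5 -104.5   75.6] rot [1.7994e+02 5.0000e-02 1.0468e+02] w 41.6 ff 51.3 F [ 0.2  0.8 -3.1]
to ['562.3', '-103.5', '68', '104.7'] shift mm [1.  0.  7.6] turn [ 0.06  0.05 -0.02]
```

```bash
python3 -m creep '[[0.001,0,0.003,0,0,0,-0.2],[0,0,0.002,0,0,0,-0.2],[0,0,0.0015,0,0,0,-0.2],[0,0,0.0005,0,0,0,-0.2],[0,0,0.0003,0,0,0,-0.2],[0,0,0,0,0,0,-0.2],[0,0,0,0,0,0,-0.2],[0,0,0,0,0,0,-0.2],[0,0,0,0,0,0,-0.2],[0,0,0,0,0,0,-0.2]]'
```

```text
time_s: 58.75
ee_pos: [561.7, -103.2, 68.7]
tool_rot: [-180.0, -0.0, 104.7]
ft_force: [-4.5, 2.6, 8.1]
gripper_width: 41.3
finger_force: 52.6
```

```bash
python3 -m creep '[[0,0.0004,-0.0005,0,0,0,-0.2],[0,0,0,0,0,0,-0.2],[0,0,0,0,0,0,-0.2],[0,0,0,0,0,0,0.2],[0,0,0,0,0,0,0.5],[0,0,0,0,0,0,1],[0,0,0,0,0,0,1],[0,0,0,0,0,0,1],[0,0,0,0,0,0,1],[0,0,0,0,0,0,1]]'
python3 -m creep '[[0,0,-0.005,0,0,0,1],[0,0,-0.012,0,0,0,1],[0,0,-0.015,0,0,0,1],[0,0,-0.018,0,0,0,1],[0,0,-0.018,0,0,0,1],[0,0,-0.018,0,0,0,1],[-0.02,0,-0.018,0,0,0,1],[-0.02,0,-0.01,0,0,0,1],[-0.02,0,0,0,0,0,1],[-0.01,0,0,0,0,0,1]]' >/dev/null
python3 -m creep '[[-0.02,-0.02,0,0,0,0,1],[-0.02,-0.02,0,0,0,0,1],[-0.01,-0.02,0,0,0,0,1],[0,0,0,0,0,0,1],[0,0,0,0,0,0,1],[0,0,0,0,0,0,1],[0,0,0,0,0,0,1],[0,0,0,0,0,0,1],[0,0,0,0,0,0,1],[0,0,0,0,0,0,1]]' >/dev/null
python3 - <<'E'
from h import *
p,P=wsnap("w7");x,y,z=P[...,0],P[...,1],P[...,2]
m=big((abs(x-562)<50)&(abs(y+103)<55)&(z>80)&(z<95));print("tin",m.sum(),np.median(z[m]),rect(edge(m,P)))
m=big((abs(x-527)<50)&(abs(y-27)<50)&(z>108)&(z<122));print("cap",rect(edge(m,P)))
p,d=eyes.capture("top");P=cloud("top",d);z=P[...,2];x,y=P[...,0],P[...,1]
m=big((abs(x-562)<50)&(abs(y+103)<55)&(z>81)&(z<96));print("top tin",rect(outline("top",m,88)))
m=big((abs(x-527)<50)&(abs(y-27)<50)&(z>106)&(z<120));print("top cap",rect(outline("top",m,113)))
cv2.imwrite("pics/top7.png",p[:,:,::-1])
E
python3 go.py
```

```text
time_s: 59.75
ee_pos: [562.2, -103.2, 68.1]
tool_rot: [180.0, -0.0, 104.7]
ft_force: [0.6, 0.5, 0.6]
gripper_width: 85.2
finger_force: 0.0
tin 4914 89.72972000001248 [ 561.4 -102.1   65.1   43.2  -75.2]
t 61.8 pos [ 534.7 -234.3  182.1] rot [180.     0.   104.69] w 85.3 ff 0.0 F [ 0.2 -0.8  0. ]Traceback (most recent call last):
  File "<stdin>", line 4, in <module>
  File "h.py", line 21, in big
    return l==1+np.argmax(s[1:,4])
                ~~~~~~~~~^^^^^^^^^
    return _wrapfunc(a, 'argmax', axis=axis, out=out, **kwds)
    return bound(*args, **kwds)
ValueError: attempt to get argmax of an empty sequence
```

View pics/w7.png

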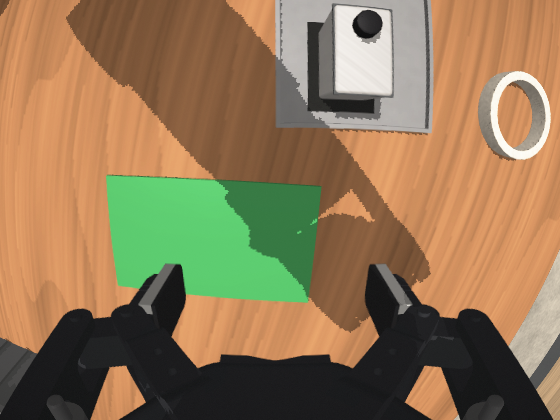

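Tin stands upright on its pad (top at (362,50)), square with the tray; mat is empty. One top cross-check.

Run:
```python
from h import *
p,d=eyes.capture("top");P=cloud("top",d);z=P[...,2];x,y=P[...,0],P[...,1]
cv2.imwrite("pics/top7.png",p[:,:,::-1])
for n,c,lo,hi,zz in [("tin",(562,-103),81,96,88),("cap",(527,27),106,120,113)]:
    m=(abs(x-c[0])<50)&(abs(y-c[1])<55)&(z>lo)&(z<hi)
    if m.any(): print(n,rect(outline("top",big(m),zz)))
```

```text
tin [ 560.9 -102.8   65.1   43.   -74.9]
cap [525.9  26.8  34.   31.8  -1.2]
```

View pics/top7.png

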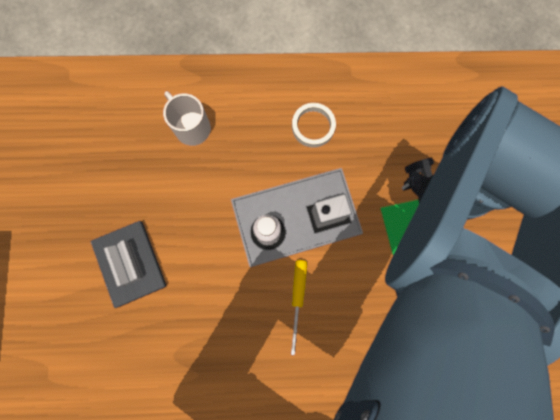

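Everything is in place: can and tin on their pads, vee on the plate at (123,264), and the driver, tape and mug where they were.

```bash
python3 -c "
from station import bot
print(bot.job_done())"
```

```text
the job is handed in; nothing more can be done
None
```

The job is handed in at about 62 s of the 131 s limit: the vee block is on the bench plate, groove up along the long side, and the can and tin are upright on their own pads, all about 1–2 mm from centre by the cameras; the screwdriver, tape roll and mug look unmoved.

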